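# Tighten the walled-in clamp nut of a draw head with a slugging wrench

## Task

Take the red-handled ring wrench off the green mat and, with it alone (no fingers on the nut or its fixture), tighten the big walled-in hexagon nut clockwise until it is fully home at its stop, its yellow stripe meeting the yellow mark on the base plate. The walls allow only a short swing, so lift the wrench and reseat it further back for each stroke. Then lay the wrench flat on the green mat again, same side up, without dropping it, and leave everything else on the bench where it is.

Things in the scene. Friction and masses are not known exactly. Their poses are not given: they have to be found in the camera images.
- wrench: Loose ring wrench, 202 mm long, 0.45 to 0.7 kg, lying flat on its head and tail block. Origin: centre of the hexagonal through-hole, on the underside; x points away from the handle, z up. Head: grey steel ring, 72 mm across, 30 mm high, hole 49 mm across flats with corners on x and every 60 degrees.
- wrench_grip (a point): Middle of the wrench's red bar, 78 mm behind the hole's centre, 25 mm above the underside; near the centre of mass, the place to grip, across the bar from above. The bar is 16 mm wide (y), 22 mm high (14 to 36 mm above the underside), from x = -32 to -130 mm of the wrench.
- wrench_tail (a point): Underside centre of the wrench's grey tail block, 148 mm behind the hole's centre; the block is 36 x 36 mm and 38 mm high (x = -130 to -166 mm). This is what meets the walls.
- nut (a joint): Angle of the hexagon nut (rad), growing clockwise seen from above (tightening). It starts between 0.5 and 1.0 and meets a solid stop at 2.6, fully home. Dry friction of about 0.5 N m holds it where it is left, also while the wrench is backed off within its play.
- nut_base (a point): Underside centre of the nut, turning with it, z up, 21 mm above the bench, on a fixed washer (62 mm across, 5 mm thick) on which the seated wrench's underside rests, level with this point. Grey nut, 46 mm across flats, corners on x and every 60 degrees, yellow stripe on the x corner. 1.5 mm clearance each side in the wrench: about 7 degrees of play each way before it drives.
- nut_top (a point): Centre of the nut's top face, 26 mm above its underside, turning with it. The nut's upper 7 mm taper to 37 mm across flats. A dark stud, 24 mm in diameter, stands 10 mm above this point.
- draw_head: Fixed fixture, origin on the bench under the nut's axis, z up. Blue-grey base plate 16 mm thick, x = -177 to 75, y = -136 to 136 mm. Walls 12 mm thick, tops 64 mm above the bench: blue-grey sides with inner faces at y = +-124 mm, steel back with inner face at x = 63 mm (two steel studs on its ends, tops at 84 mm); open at -x. A seated wrench points its handle to -x and swings 42 degrees either side before its tail meets a wall.
- home_mark (a point): Yellow mark on the base plate, 48 mm from the nut's axis, 32 degrees from the draw head's x towards its y. The nut's stripe points at it when home; the wrench driving it there points its x about 35 degrees clockwise of the draw head's x.
- tool_mat: Green rubber mat fixed to the bench, 260 mm (x) by 140 mm (y), 4 mm thick; origin at the centre of its underside. The wrench starts on it and must end on it. It is on the robot's left or right; the grey tray is on the other side.
- tray: Fixed open grey plastic tray, 200 x 150 mm, 30 mm high, wall 5 mm, origin under its centre. It holds the small spanner and the brass billet. Bystander.
- small_spanner: Loose plain flat steel spanner, 140 mm long, lying in the tray, far too small for the nut. Bystander.
- brass_billet: Loose brass bar 90 x 30 x 22 mm in the tray. Bystander.
- hammer: Loose hammer, 260 mm, wooden handle, at the back left. Bystander.
- wax_tin: Loose yellow tin, 80 mm across, 50 mm high. Bystander.
- jar: Loose amber jar, 60 mm across, 90 mm high. Bystander.
- draw_tongs: Loose steel drawing tongs, about 190 mm long, 20 mm high, lying behind the draw head. Bystander.

How it is judged:
By the outcome, as a careful person would: the job done as asked, in the order asked, and still so for the second after the job is handed in, with the robot touching nothing.
It also fails if it takes over 64 s, if anything falls off the work surface, if the arm or the gripper's body presses on something with over 40 N, if the wrist force passes 120 N, or if a joint passes its speed limit or range.

## Robot

A 7-joint arm with a two-finger parallel gripper is mounted at the origin on the work surface. World frame = base frame: x ahead of the robot, y to its left, z up, the work surface at z = 0. Lengths are in m, angles in rad, forces in N, time in s.
With the tool pointing down it reaches from about 0.425 to 0.925 m from the base axis. Payload 6.8 kg.
Tool frame: the origin (TCP) lies midway between the tips of the shut fingers; the grasp point (between the pads) lies 19 mm behind it; z points along the fingers, y is the direction in which the jaws open and shut (so a half turn about z gives the same grasp; the last joint's range is limited). The gripper opens to 85 mm and grips with 20 to 120 N. Pads are 22 mm wide; open, the fingers measure 114 mm over their backs; the gripper's body (76 mm by 85 mm) begins 54 mm behind the grasp point. The pads swing forward as they close: fully open they stand 13 mm farther back than shut.
Start: joints at [-0.108, 0.477, 0.022, 1.555, -0.011, 1.109, -0.083], TCP at [0.675, 0, 0.231] pointing down, gripper open.
Joint ranges: [-2.96, 2.96], [-0.34, 2.1], [-1.41, 1.46], [0.24, 2.44], [-1.37, 4.51], [0.17, 1.92], [-2.96, 2.96]. Speed limits (rad/s): [2.39, 2.39, 3.14, 3.14, 3.14, 3.14, 3.14].

## Interface

Orientations are given as a unit quaternion [w, x, y, z].
In Python, from station import bot gives the robot as it stands.
- The arm moves only by the shell command python3 -m jog 'ROWS' [FORCE]. ROWS is JSON, a list of rows, each a list of 3 entries, a list of its own where there are three numbers: the shift along the tool's x, y, z in mm, then the turn, a rotation vector about the tool's x, y, z in degrees, then the closure, from -1 (fully open) to 1 (shut). A call has 1 to 12 rows; each row shifts and turns the commanded pose from where the row before left it, along the tool's axes as they then stand; what a row does not reach is not made up. A row lasts 1/8 s, in which the tool goes at most 62.5 mm and 10.7 degrees, less where a joint would pass 70% of its speed; a pose out of reach is approached as far as the arm can. A call is refused whole if a number of a shift passes 62.5 or a number of a turn 10.7, either way. A call with a gripper value outside its range is refused whole. The fingers move at their own pace and stop on an object; FORCE is the grip in N (left out, the last holds). Time passes only in rows, so rows that do not move let the fingers close. It gives the time, the measured TCP pose, the force and the opening at its end, in the units of the state.
- bot.get_obs(): the state, without advancing time (a new reading comes with each control period).
- bot.read_camera(name): name is "scene" or "side" or "wrist"; returns (picture, depth): 400x640x3 uint8, red, green, blue; 400x640 float32, m along the optical axis (not along the pixel's ray), 0 where there is no reading.
- bot.camera_info(name): a dict with "fx", "fy", "cx", "cy" (pixels), "world_from_camera" (4x4, takes a point from camera to world coordinates); the wrist camera has in their place "mount" (4x4, takes a point from camera to tool coordinates, whose origin is the TCP and whose axes are the flange's). Camera axes: x right, y up, looking along -z (the intrinsics and any distortion apply to the point x, -y, -z); pixel columns grow to the right and rows downward; lengths in m; the calibration is good to about 2 mm. A picture is of the moment at which its call begins: read the wrist's pose just before it. camera_info takes no time and is no camera call.
- bot.hand_in(): hands the job in, once; it reports no verdict.
Trained networks look in the newest picture that a camera, given by its name, has taken for a name from the list of things; names that differ only in an ending like _2 or _b are one class to them, and where a whole thing is asked for, a point or a joint stands for the part that bears it (a point fixed in the world has none). Each returns a list of dicts, best first, with "score" (0 to 1); they miss things now and then, are a little off and sometimes report something else, mostly with a low value. They report only what shows in the picture. A call takes as long as a camera call.
- bot.find_in(camera, thing): "xy" ([column, row] as shares, 0 to 1, of the picture: columns of its width, rows of its height, amid what is visible of it).
- bot.cut_out(camera, thing): "pixels" (400x640 bool, what is visible of it) and "xy" ([column, row] as shares, 0 to 1, of the picture: columns of its width, rows of its height, amid what is visible of it).
- bot.landmark_of(camera, thing): "xy" ([column, row] as shares, 0 to 1, of the picture: columns of its width, rows of its height: a listed point, or the origin of a listed thing).
The state is a dict: "t": time; "q": joint angles; "joint_vel": joint speeds; "joint_torque": joint torques, N m; "eef_pos": TCP position; "tool_rot": TCP orientation; "contact_force": force on the tool from outside, world axes, zero at the start; "torque": the same for the moment, N m; "gripper_width": opening from 0.0 (shut) to 1.0 (fully open).
Only numpy, scipy, OpenCV 4.12 (cv2) and the standard library are available. Lean on these libraries where they do the work, as an engineer would, in place of code of your own. Each camera call takes 0.05 s, during which the arm holds its last target.

## Working session

There is one attempt and no reset: what is moved stays moved. The work goes in short steps, Python scripts to look and compute and a shell command to move; the robot and the scene stay as the last step left them, time stands still between calls to the robot, and variables do not carry over. Pictures are saved under pics/ and viewed, and the job is handed in when it is done.

```bash
ls; mkdir -p pics
python3 - <<'E'
from station import bot
import cv2, numpy as np
o=bot.get_obs()
for k,v in o.items(): print(k,np.round(v,4))
for c in ("scene","side","wrist"):
    p,d=bot.read_camera(c)
    cv2.imwrite(f"pics/{c}0.png",p[:,:,::-1]); np.savez(f"pics/{c}0.npz",p=p,d=d)
    i=bot.camera_info(c); print(c,{k:np.round(v,4).tolist() for k,v in i.items()})
    for t in ("wrench","wrench_grip","wrench_tail","nut_top","nut_base","draw_head","home_mark","tool_mat"):
        r=bot.landmark_of(c,t)
        print(c,t,[(round(x["score"],2),np.round(np.array(x["xy"])*[640,400],1).tolist()) for x in r[:2]])
print(bot.get_obs()["t"])
E
```

```text
pics
t 0.0
q [-0.1081  0.4778  0.0224  1.5565 -0.0115  1.1093 -0.0831]
joint_vel [-0.001   0.0002  0.0008  0.0004  0.0006  0.0008 -0.0001]
joint_torque [-5.00000e-04 -5.96444e+01  1.60770e+00 -2.81195e+01  1.24000e-02
  9.40000e-03  0.00000e+00]
eef_pos [ 0.6744 -0.      0.2303]
tool_rot [-6.000e-04  7.071e-01  7.071e-01 -7.000e-04]
contact_force [-0.4394 -0.4348 -0.3346]
torque [0.0499 0.0167 0.0177]
gripper_width 0.9939
scene {'fx': 418.0589, 'fy': 418.0589, 'cx': 326.5209, 'cy': 202.5408, 'world_from_camera': [[-0.3747, -0.7333, 0.5674, 1.2227], [0.927, -0.2848, 0.244, 0.2841], [-0.0173, 0.6174, 0.7865, 0.9278], [0.0, 0.0, 0.0, 1.0]]}
scene wrench [(0.56, [220.2, 173.7])]
scene wrench_grip [(0.64, [233.5, 148.4]), (0.47, [280.6, 273.7])]
scene wrench_tail [(0.94, [251.8, 140.0])]
scene nut_top [(0.77, [312.3, 219.2]), (0.47, [477.2, 217.5])]
scene nut_base [(0.61, [311.1, 224.7])]
scene draw_head [(0.58, [312.9, 230.0])]
scene home_mark [(0.62, [313.7, 238.9]), (0.59, [445.2, 215.8])]
scene tool_mat [(0.69, [227.4, 159.1]), (0.56, [279.1, 274.1])]
side {'fx': 475.1838, 'fy': 475.1
[... 327 characters left out ...]
94.8])]
side nut_top [(0.49, [331.9, 201.2])]
side nut_base [(0.77, [329.8, 212.2])]
side draw_head [(0.79, [331.3, 214.5])]
side home_mark [(0.89, [338.4, 200.4])]
side tool_mat [(0.95, [360.1, 289.7]), (0.69, [228.4, 188.1])]
wrist {'fx': 282.0972, 'fy': 282.0972, 'cx': 321.0226, 'cy': 198.6449, 'mount': [[0.0005, 0.9608, 0.2772, 0.0706], [1.0, -0.0003, -0.0006, -0.0009], [-0.0004, 0.2772, -0.9608, -0.1439], [0.0, 0.0, 0.0, 1.0]]}
wrist wrench []
wrist wrench_grip []
wrist wrench_tail [(0.72, [160.6, 363.9])]
wrist nut_top [(0.95, [297.9, 187.1])]
wrist nut_base [(0.88, [302.6, 175.6])]
wrist draw_head [(0.68, [299.9, 174.7])]
wrist home_mark [(0.93, [337.8, 162.5])]
wrist tool_mat []
1.35
```

View pics/scene0.png

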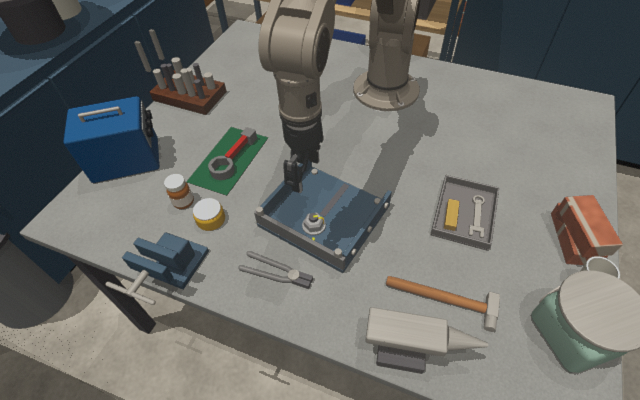

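View pics/side0.png

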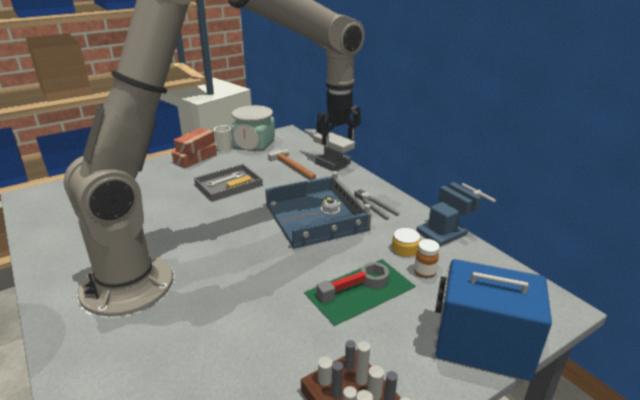

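View pics/wrist0.png

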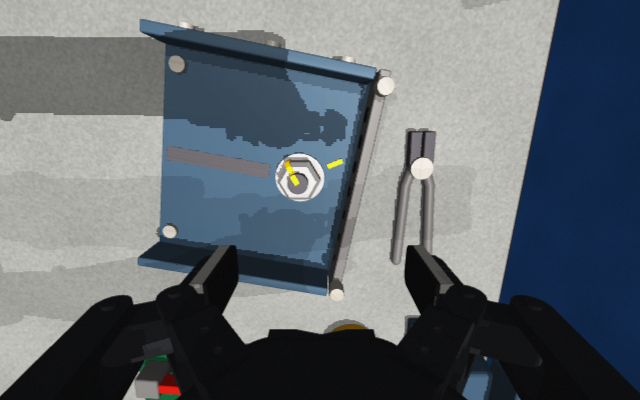

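The scene shows the wrench on the mat (scene ~(235,155), side ~(350,282)). The nut is in the tray-like draw head (wrist ~(298,180)), with its stripe up-left and the home mark at (335,163).

```bash
cat > h.py <<'E'
import numpy as np, cv2
from scipy.spatial.transform import Rotation as R
from station import bot
def q2R(q): return R.from_quat([q[1],q[2],q[3],q[0]]).as_matrix()
def W(cam,o=None):
    i=bot.camera_info(cam)
    if cam!="wrist": return i,np.array(i["world_from_camera"])
    T=np.eye(4);T[:3,:3]=q2R(o["tool_rot"]);T[:3,3]=o["eef_pos"]
    return i,T@np.array(i["mount"])
def cloud(i,T,d):
    v,u=np.mgrid[0:400,0:640]
    P=np.stack([(u-i["cx"])/i["fx"]*d,-(v-i["cy"])/i["fy"]*d,-d],-1)
    P=P@T[:3,:3].T+T[:3,3]; P[d<=0]=np.nan; return P
def atz(i,T,uv,z):
    uv=np.asarray(uv,float)
    r=T[:3,:3]@np.array([(uv[0]-i["cx"])/i["fx"],-(uv[1]-i["cy"])/i["fy"],-1])
    return T[:3,3]+r*(z-T[2,3])/r[2]
def proj(i,T,p):
    c=np.linalg.inv(T)@np.append(p,1); return [i["cx"]-c[0]/c[2]*i["fx"], i["cy"]+c[1]/c[2]*i["fy"]]
E
python3 - <<'E'
from h import *
o=dict(eef_pos=[.6744,0,.2303],tool_rot=[-6e-4,.7071,.7071,-7e-4])
i,T=W("wrist",o); z=np.load("pics/wrist0.npz"); P=cloud(i,T,z["d"])
print("nut_top w",atz(i,T,(297.9,187.1),.047),"stud",atz(i,T,(298,183),.057))
print("nut_base",atz(i,T,(302.6,175.6),.021),"dh",atz(i,T,(299.9,174.7),0),"mark",atz(i,T,(337.8,162.5),.016))
print("mark px",P[163,335],"stripe ends",P[163,288],P[184,298])
# wall tops
for n,c in (("scene",0),("side",0)):
    i2,T2=W(n); 
    L={"scene":dict(nt=(312.3,219.2),nb=(311.1,224.7),dh=(312.9,230),hm=(313.7,238.9),g=(233.5,148.4),w=(220.2,173.7),t=(251.8,140)),
    "side":dict(nt=(331.9,201.2),nb=(329.8,212.2),dh=(331.3,214.5),hm=(338.4,200.4),g=(350.4,281.8),w=(375.9,280.1),t=(323.6,294.8))}[n]
    hz=dict(nt=.047,nb=.021,dh=0,hm=.016,g=.029,w=.004,t=.004)
    for k in L: print(n,k,atz(i2,T2,L[k],hz[k])[:2].round(4))
m=np.abs(P[...,2]-.064)<.006
ys,xs=np.where(m&(np.arange(400)[:,None]<300))
Q=P[ys,xs,:2]
# back wall / side walls: RANSAC lines via cv2 on rasterized
for nm,cond in (("back",(xs>325)&(ys>85)&(ys<280)),("top",(ys<85)&(xs<370)),("bot",(ys>235)&(xs<325))):
    q=Q[cond]; 
    if len(q)<10: print(nm,len(q)); continue
    l=cv2.fitLine(q.astype(np.float32),cv2.DIST_HUBER,0,.01,.01).ravel(); print(nm,len(q),l, np.degrees(np.arctan2(l[1],l[0])), q.min(0),q.max(0))
E
```

```text
nut_top w [ 0.6458044  -0.00949908  0.047     ] stud [ 0.64688395 -0.00219217  0.057     ]
nut_base [ 0.64989827 -0.00080082  0.021     ] dh [ 0.64485922 -0.0038168   0.        ] mark [0.69471505 0.01519418 0.016     ]
mark px [0.69111857 0.01467511 0.0167863 ] stripe ends [0.63458091 0.01892724 0.04418743] [ 0.64684434 -0.00341015  0.05684226]
scene nt [ 0.6518 -0.003 ]
scene nb [ 0.6526 -0.0073]
scene dh [ 0.6536 -0.0027]
scene hm [0.6884 0.0152]
scene g [ 0.4822 -0.339 ]
scene w [ 0.5698 -0.3397]
scene t [ 0.4072 -0.3205]
side nt [ 0.6538 -0.0066]
side nb [ 0.6341 -0.0238]
side dh [ 0.6496 -0.0105]
side hm [0.7056 0.0288]
side g [ 0.4789 -0.3409]
side w [ 0.5581 -0.349 ]
side t [ 0.41  -0.321]
back 2093 [ 0.18416847  0.9828947   0.71545833 -0.00535643] 79.38734 [ 0.68736084 -0.1261877 ] [0.74010837 0.10122415]
top 3228 [ 0.9826801  -0.18531023  0.60735464  0.13581003] -10.679219 [0.49599176 0.10845332] [0.72276454 0.16220088]
bot 1499 [ 0.9825331  -0.18608777  0.5628734  -0.11663243] -10.724559 [ 0.44905171 -0.14620418] [ 0.67726249 -0.09273301]
```

```bash
python3 -m jog '[[[-34,-20,0],[0,0,0],-1],[[-34,-20,0],[0,0,0],-1],[[-34,-20,0],[0,0,0],-1],[[-34,-20,0],[0,0,0],-1],[[-34,-20,0],[0,0,0],-1],[[-34,-20,0],[0,0,0],-1],[[-34,-20,0],[0,0,0],-1],[[-34,-20,0],[0,0,0],-1],[[-34,-20,0],[0,0,0],-1],[[-34,-20,0],[0,0,0],-1],[[0,0,0],[0,0,9],-1],[[0,0,0],[0,0,9],-1]]' 40; python3 -m jog '[[[0,0,0],[0,0,9],-1],[[0,0,0],[0,0,9],-1],[[0,0,0],[0,0,9],-1],[[0,0,0],[0,0,9],-1],[[0,0,0],[0,0,9],-1],[[0,0,0],[0,0,9],-1],[[0,0,0],[0,0,9],-1],[[0,0,0],[0,0,9],-1],[[0,0,0],[0,0,8],-1],[[0,0,0],[0,0,0],-1]]'
python3 - <<'E'
from h import *
o=bot.get_obs(); print(o["t"],o["eef_pos"],o["tool_rot"],o["q"],o["contact_force"])
p,d=bot.read_camera("wrist"); cv2.imwrite("pics/w1.png",p[:,:,::-1]); np.savez("pics/w1.npz",p=p,d=d,e=o["eef_pos"],r=o["tool_rot"])
i,T=W("wrist",o)
for t,z in (("wrench",.004),("wrench_grip",.029),("wrench_tail",.004)):
    for x in bot.landmark_of("wrist",t)[:2]:
        uv=np.array(x["xy"])*[640,400]; print(t,round(x["score"],2),uv.round(1),atz(i,T,uv,z).round(4))
E
```

```text
t: 2.85
eef_pos: [0.4745, -0.3407, 0.2314]
tool_rot: [0.0, 0.811, 0.585, 0.0]
contact_force: [-0.1, 1.0, 0.7]
gripper_width: 1.003
t: 4.1
eef_pos: [0.4751, -0.3399, 0.2313]
tool_rot: [0.0, 0.998, -0.069, 0.0]
contact_force: [-0.2, -0.7, 0.9]
gripper_width: 0.999
4.1 [ 0.47511137 -0.33988009  0.23134444] [ 8.48673927e-05  9.97615677e-01 -6.90141607e-02  1.61953023e-05] [ 0.14284083  0.34941405  0.47438266  1.80419633 -0.18314012  1.03129998
 -1.02173111] [-0.2147214  -0.65954414  0.8662793 ]
wrench 0.75 [327.  151.5] [ 0.5004 -0.3511  0.004 ]
wrench_tail 0.9 [320.4 216.8] [ 0.412  -0.3301  0.004 ]
```

View pics/w1.png

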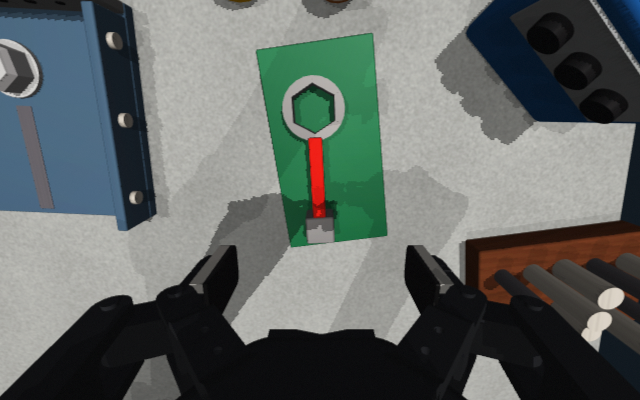

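The wrench ring is at about (314,108) with the bar along (316,140–215). The toolbox and rack lie to the right. Fitting from colour and depth next.

```bash
cat > fitw.py <<'E'
from h import *
def fit(p,d,e,r,zu,roi=None):
    o=dict(eef_pos=e,tool_rot=r); i,T=W("wrist",o); P=cloud(i,T,d)
    hsv=cv2.cvtColor(p,cv2.COLOR_RGB2HSV)
    red=((hsv[...,0]<6)|(hsv[...,0]>174))&(hsv[...,1]>180)&(np.abs(P[...,2]-zu-.036)<.006)
    n,l,s,c=cv2.connectedComponentsWithStats(red.astype(np.uint8)); k=1+np.argmax(s[1:,4]); red=l==k
    Q=P[red][:,:2]; f=cv2.fitLine(Q.astype(np.float32),cv2.DIST_HUBER,0,.001,.001).ravel()
    u=f[:2]; 
    return i,T,P,red,Q,f
E
python3 - <<'E'
from fitw import *
z=np.load("pics/w1.npz"); i,T,P,red,Q,f=fit(z["p"],z["d"],z["e"],z["r"],.004)
u=f[:2]*np.sign(f[0]); print("red",red.sum(),"yaw",np.degrees(np.arctan2(u[1],u[0])),"ctr",f[2:], "z",np.median(P[red][:,2]))
s=(Q-f[2:])@u; n=np.array([-u[1],u[0]]); w=(Q-f[2:])@n; print("ext",np.percentile(s,[1,99]),np.percentile(w,[2,98]))
# ring top
c0=f[2:]+u*.08
m=(np.abs(P[...,2]-.034)<.003)&(np.hypot(P[...,0]-c0[0],P[...,1]-c0[1])<.05)&((P[...,:2]-f[2:])@u>.04)
q=P[m][:,:2]; c,rad=cv2.minEnclosingCircle(q.astype(np.float32)); print("ring",m.sum(),c,rad, np.median(P[m][:,2]),"dist along",(np.array(c)-f[2:])@u,"lat",(np.array(c)-f[2:])@n, q.mean(0))
mt=(np.abs(P[...,2]-.042)<.003)&(np.abs((P[...,:2]-f[2:])@n)<.025)&((P[...,:2]-f[2:])@u<-.04)&((P[...,:2]-f[2:])@u>-.1)
q=P[mt][:,:2];print("tail",q.mean(0),((q-f[2:])@u).min(),((q-f[2:])@u).max(),((q-f[2:])@n).min(),((q-f[2:])@n).max())
# obstacle heights near finger zones
g=np.array(c)-u*.078; print("grip",g)
for sgn in (1,-1):
    a=(P[...,:2]-g); on=(np.abs(a@u)<.06)&(sgn*(a@n)>.03)&(sgn*(a@n)<.085); print("h near",sgn,np.nanmax(P[on][:,2]))
E
```

```text
red 999 yaw -4.9704137 ctr [ 0.4753477 -0.3349141] z 0.0411703144609904
ext [-0.04975279  0.0462541 ] [-0.00730849  0.007325  ]
ring 1538 (0.5551016926765442, -0.3422313928604126) 0.03597613796591759 0.0351548515509702 dist along 0.0800880643937969 lat -0.00037979687664257966 [ 0.55736299 -0.34226192]
tail [ 0.41145707 -0.3297479 ] -0.08530607258523777 -0.040011731452413254 -0.01827859942005491 0.017548876078223082
grip [ 0.47739501 -0.33547337]
h near 1 0.33003618432026816
h near -1 0.3305384503196871
```

```bash
python3 -m jog '[[[1.7,-4.8,0],[0,0,-2.9],-1],[[0,0,40],[0,0,0],-1],[[0,0,45],[0,0,0],-1],[[0,0,45],[0,0,0],-1],[[0,0,40],[0,0,0],-1],[[0,0,25],[0,0,0],-1],[[0,0,15],[0,0,0],-1],[[0,0,9],[0,0,0],-1],[[0,0,0],[0,0,0],-1]]' 100
python3 - <<'E'
from h import *
o=bot.get_obs(); print(o["eef_pos"],np.degrees(2*np.arctan2(o["tool_rot"][2],o["tool_rot"][1])),o["contact_force"])
E
```

```text
t: 5.42
eef_pos: [0.4775, -0.3355, 0.0124]
tool_rot: [-0.0, 0.999, -0.044, 0.0]
contact_force: [0.1, 0.1, 0.3]
gripper_width: 1.002
[ 0.47754802 -0.3354904   0.01240097] -5.069681695860456 [0.08171462 0.14968796 0.30389792]
```

```bash
python3 -m jog '[[[0,0,0],[0,0,0],1],[[0,0,0],[0,0,0],1],[[0,0,0],[0,0,0],1],[[0,0,0],[0,0,0],1],[[0,0,0],[0,0,0],1],[[0,0,0],[0,0,0],1]]' 100;  python3 -m jog '[[[0,0,-5],[0,0,0],1],[[0,0,-15],[0,0,0],1],[[0,0,-30],[0,0,0],1],[[0,0,-40],[0,0,0],1],[[0,0,-40],[0,0,0],1],[[0,0,0],[0,0,0],1]]'
python3 - <<'E'
from fitw import *
o=bot.get_obs(); print(o["t"],o["eef_pos"],np.degrees(2*np.arctan2(o["tool_rot"][2],o["tool_rot"][1])),o["contact_force"],o["torque"])
p,d=bot.read_camera("wrist"); cv2.imwrite("pics/w2.png",p[:,:,::-1]); np.savez("pics/w2.npz",p=p,d=d,e=o["eef_pos"],r=o["tool_rot"])
E
```

```text
t: 6.18
eef_pos: [0.4776, -0.3354, 0.0128]
tool_rot: [-0.0, 0.999, -0.044, 0.0]
contact_force: [-1.5, 1.3, 5.5]
gripper_width: 0.168
t: 6.92
eef_pos: [0.4791, -0.3369, 0.1457]
tool_rot: [0.001, 0.999, -0.045, 0.003]
contact_force: [1.2, 0.2, -6.8]
gripper_width: 0.168
6.925 [ 0.47905288 -0.3369172   0.14571673] -5.123322709070671 [ 1.19505476  0.19306763 -6.81554172] [-0.06660352 -0.0064517  -0.01491244]
```

View pics/w2.png

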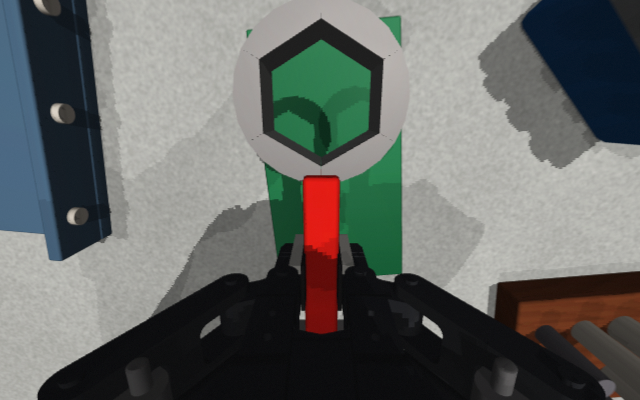

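```bash
cat > held.py <<'E'
from h import *
def held(p,d):
    i=bot.camera_info("wrist"); M=np.array(i["mount"]); P=cloud(i,M,d)  # tool frame
    m=(np.abs(P[...,2]-(-.021))<.007)&(P[...,0]>.035)&(np.abs(P[...,1])<.05)&(P[...,0]<.13)
    q=P[m]; A=np.c_[q[:,:2],np.ones(len(q))]; c=np.linalg.lstsq(A,q[:,2],rcond=None)[0]
    for _ in range(3):
        r=q[:,2]-A@c; k=np.abs(r)<.002; c=np.linalg.lstsq(A[k],q[k,2],rcond=None)[0]
    print("plane z=%.4f+%.3fx+%.3fy n=%d; z at .078: %.4f"%(c[2],c[0],c[1],k.sum(),c[2]+.078*c[0]))
    mm=(np.abs(P[...,2]-(c[2]+c[0]*P[...,0]+c[1]*P[...,1]))<.003)&m
    mm=mm.astype(np.uint8); cs,hi=cv2.findContours(mm,cv2.RETR_CCOMP,cv2.CHAIN_APPROX_NONE)
    ho=[x for x,h in zip(cs,hi[0]) if h[3]>=0]; ho=max(ho,key=cv2.contourArea)
    zc=c[2]+.078*c[0]
    H=np.array([atz(i,M,pt,zc)[:2] for pt in ho[:,0,:]])
    # fit hexagon support: center+yaw
    from scipy.optimize import least_squares
    def res(v,full=False):
        x=H-v[:2]; a=np.arctan2(x[:,1],x[:,0])-v[2]; r=np.hypot(x[:,0],x[:,1])
        a=(a)%(np.pi/3)-np.pi/6
        return r*np.cos(a)-v[3]
    s=least_squares(res,[H[:,0].mean(),H[:,1].mean(),0,.0245],loss="soft_l1",f_scale=.001)
    print("hole tool xy %.4f %.4f yaw(tool, +=CW) %.2f apothem %.4f rms %.4f"%(*s.x[:2],np.degrees(s.x[2]),s.x[3],np.sqrt(np.mean(s.fun**2))))
    return s.x
if __name__=="__main__":
    import sys; z=np.load(sys.argv[1]); held(z["p"],z["d"])
E
python3 held.py pics/w2.npz
```

```text
plane z=-0.0223+0.001x+0.000y n=12676; z at .078: -0.0223
hole tool xy 0.0775 0.0000 yaw(tool, +=CW) -0.16 apothem 0.0241 rms 0.0002
```

```bash
python3 -m jog '[[[0,0,0],[0,0,-4.7],1],[[11,-36,0],[0,0,0],1],[[11,-40,0],[0,0,0],1],[[11,-40,0],[0,0,0],1],[[11,-40,0],[0,0,0],1],[[11,-40,0],[0,0,0],1],[[11,-40,0],[0,0,0],1],[[11,-40,0],[0,0,0],1],[[11,-40,0],[0,0,0],1],[[0,-20,0],[0,0,0],1],[[0,0,0],[0,0,0],1],[[0,0,0],[0,0,0],1]]'
python3 - <<'E'
from held import *
o=bot.get_obs(); print(o["t"],o["eef_pos"],np.degrees(2*np.arctan2(o["tool_rot"][2],o["tool_rot"][1])),o["contact_force"],o["torque"])
p,d=bot.read_camera("wrist"); cv2.imwrite("pics/w3.png",p[:,:,::-1]); np.savez("pics/w3.npz",p=p,d=d,e=o["eef_pos"],r=o["tool_rot"])
held(p,d)
i,T=W("wrist",o)
for t,z in (("nut_top",.047),("nut_base",.021),("home_mark",.016),("draw_head",0)):
    for x in bot.landmark_of("wrist",t)[:2]:
        uv=np.array(x["xy"])*[640,400]; print(t,round(x["score"],2),uv.round(1),atz(i,T,uv,z).round(4))
E
```

```text
t: 8.48
eef_pos: [0.5667, -0.0019, 0.1415]
tool_rot: [0.001, 1.0, -0.004, -0.001]
contact_force: [0.2, -0.2, -6.7]
gripper_width: 0.167
8.475 [ 0.56667874 -0.00193089  0.14151928] -0.5074769466648258 [ 0.16744886 -0.20652995 -6.7284484 ] [-0.04155691  0.02218323  0.01158538]
plane z=-0.0223+0.001x+0.000y n=12664; z at .078: -0.0223
hole tool xy 0.0774 0.0000 yaw(tool, +=CW) -0.08 apothem 0.0241 rms 0.0002
nut_top 0.67 [319.3 104.5] [ 0.646  -0.0012  0.047 ]
nut_base 0.84 [319.1 105.6] [ 0.6461 -0.0009  0.021 ]
home_mark 0.65 [318.7 105.4] [ 6.464e-01 -5.000e-04  1.600e-02]
home_mark 0.56 [302.4  48.9] [0.6928 0.0131 0.016 ]
draw_head 0.67 [320.4 105.6] [ 0.6468 -0.002   0.    ]
draw_head 0.27 [319.6 103.5] [ 0.6488 -0.0012  0.    ]
```

View pics/w3.png

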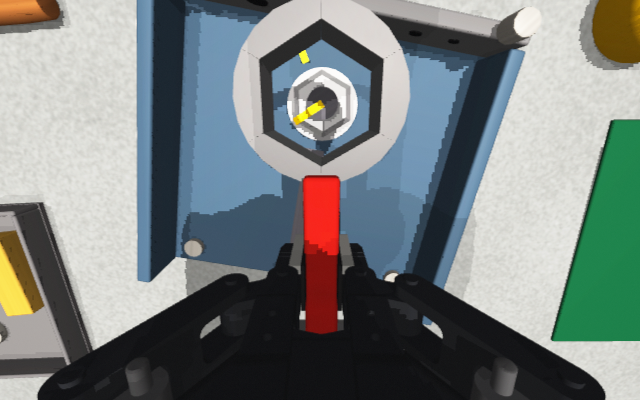

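The nut shows through the hole at about (322,103), with the stripe pointing to (297,120) and the mark at (305,57). Now a precise axis and yaw fit.

```bash
cat > nutm.py <<'E'
from h import *
from scipy.optimize import least_squares
def nutm(p,d,e,r):
    i,T=W("wrist",dict(eef_pos=e,tool_rot=r)); P=cloud(i,T,d)
    near=np.hypot(P[...,0]-.6465,P[...,1]+.002)<.045
    def bd(m,z):
        c=max(cv2.findContours(m.astype(np.uint8),cv2.RETR_EXTERNAL,cv2.CHAIN_APPROX_NONE)[0],key=cv2.contourArea)
        return np.array([atz(i,T,q,z)[:2] for q in c[:,0]]),c
    out={}
    m=near&(P[...,2]>.051)&(P[...,2]<.065)
    if m.sum()>30:
        B,_=bd(m,.057); (c,rr)=cv2.minEnclosingCircle(B.astype(np.float32)); s=least_squares(lambda v:np.hypot(*(B-v[:2]).T)-v[2],[*c,.012],loss="soft_l1",f_scale=.0005); print("stud",s.x.round(4),m.sum(),"z",np.median(P[m][:,2]).round(4)); out["stud"]=s.x
    m=near&(P[...,2]>.0445)&(P[...,2]<.065)
    B,_=bd(m,.047)
    def res(v):
        x=B-v[:2];a=(np.arctan2(x[:,1],x[:,0])-v[2])%(np.pi/3)-np.pi/6
        return np.hypot(*x.T)*np.cos(a)-v[3]
    best=min((least_squares(res,[.6465,-.002,y0,.019],loss="soft_l1",f_scale=.0005) for y0 in (0,.35,.7)),key=lambda s:s.cost)
    print("top hex",best.x[:2].round(4),"yaw mod60 %.1f"%(np.degrees(best.x[2])%60),"apo %.4f"%best.x[3],m.sum())
    hsv=cv2.cvtColor(p,cv2.COLOR_RGB2HSV); y=(hsv[...,0]>24)&(hsv[...,0]<34)&(hsv[...,1]>150)&(hsv[...,2]>90)
    ax=out["stud"][:2] if "stud" in out else best.x[:2]
    y1=y&near&(P[...,2]>.03)&(P[...,2]<.0625)&(np.hypot(P[...,0]-ax[0],P[...,1]-ax[1])>.013)
    Q=P[y1][:,:2]-ax; print("stripe yaw %.1f n=%d"%(np.degrees(np.arctan2(*Q.mean(0)[::-1])),len(Q)))
    y2=y&(P[...,2]<.02)&(np.abs(np.hypot(P[...,0]-ax[0],P[...,1]-ax[1])-.048)<.012)
    if y2.sum()>3: Q=P[y2][:,:2]-ax; print("mark yaw %.1f r %.4f"%(np.degrees(np.arctan2(*Q.mean(0)[::-1])),np.hypot(*Q.mean(0))))
    m=near&(np.abs(P[...,2]-.021)<.0025)
    if m.sum()>20: print("washer z",np.median(P[m][:,2]).round(4),m.sum())
if __name__=="__main__":
    import sys; z=np.load(sys.argv[1]); nutm(z["p"],z["d"],z["e"],z["r"])
E
python3 nutm.py pics/w3.npz
python3 - <<'E'
from held import *
z=np.load("pics/w3.npz"); h=held(z["p"],z["d"]); Rm=q2R(z["r"]); print("hole world",z["e"]+Rm@[h[0],h[1],-.0223],"yaw",np.degrees(np.arctan2(Rm[1,0],Rm[0,0])), "toolz",Rm[:,2])
E
```

```text
stud [ 0.6468 -0.0038  0.0117] 809 z 0.0583
top hex [ 0.6467 -0.0037] yaw mod60 1.0 apo 0.0204 2450
stripe yaw 120.6 n=99
mark yaw 21.9 r 0.0426
washer z 0.0221 1269
plane z=-0.0223+0.001x+0.000y n=12664; z at .078: -0.0223
hole tool xy 0.0774 0.0000 yaw(tool, +=CW) -0.08 apothem 0.0241 rms 0.0002
hole world [ 0.64414569 -0.00261316  0.16368226] yaw -0.5075423926042341 toolz [-0.00178057 -0.00127553 -0.9999976 ]
```

```bash
python3 -m jog '[[[2.6,2.4,10],[0,0,-1],1],[[0,0,20],[0,0,0],1],[[0,0,20],[0,0,0],1],[[0,0,10],[0,0,0],1],[[0,0,0],[0,0,0],1],[[0,0,0],[0,0,0],1]]'
cat > look.py <<'E'
from held import *; from nutm import nutm; import sys
def main(n):
    o=bot.get_obs(); Rm=q2R(o["tool_rot"]); print("t",o["t"],o["eef_pos"].round(4) if hasattr(o["eef_pos"],"round") else o["eef_pos"],"yaw %.2f"%np.degrees(np.arctan2(Rm[1,0],Rm[0,0])),"F",np.round(o["contact_force"],1),"M",np.round(o["torque"],2))
    p,d=bot.read_camera("wrist"); cv2.imwrite(f"pics/{n}.png",p[:,:,::-1]); np.savez(f"pics/{n}.npz",p=p,d=d,e=o["eef_pos"],r=o["tool_rot"])
    h=held(p,d); w=np.array(o["eef_pos"])+Rm@[h[0],h[1],-.0223]; print("hole world",w[:2].round(4),"wrench yaw %.2f"%(np.degrees(np.arctan2(Rm[1,0],Rm[0,0])-h[2])))
    try: nutm(p,d,o["eef_pos"],o["tool_rot"])
    except Exception as e: print(e)
main(sys.argv[1])
E
python3 look.py w4
```

```text
t: 9.48
eef_pos: [0.5709, -0.0026, 0.0829]
tool_rot: [-0.0, 1.0, 0.005, 0.001]
contact_force: [0.1, -0.9, -7.1]
gripper_width: 0.168
t 9.475 [ 0.5709 -0.0026  0.0829] yaw 0.59 F [ 0.1 -0.9 -7.1] M [-0.02  0.03 -0.02]
plane z=-0.0223+0.000x+0.000y n=12677; z at .078: -0.0223
hole tool xy 0.0774 0.0000 yaw(tool, +=CW) -0.11 apothem 0.0241 rms 0.0002
hole world [ 0.6483 -0.0019] wrench yaw 0.70
stud [ 0.6468 -0.0037  0.0118] 1460 z 0.0583
top hex [ 0.6466 -0.0036] yaw mod60 0.5 apo 0.0204 4233
stripe yaw 120.7 n=208
mark yaw 21.1 r 0.0386
washer z 0.0222 1557
```

View pics/w4.png

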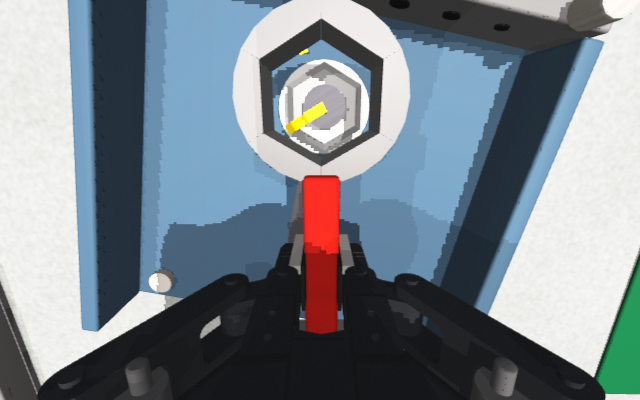

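```bash
cat > ob.py <<'E'
from h import *
o=bot.get_obs(); Rm=q2R(o["tool_rot"]); e=np.array(o["eef_pos"]); w=e+Rm@[.0774,0,.0085]
print("t",o["t"],"tcp",e.round(4),"yaw %.2f"%np.degrees(np.arctan2(Rm[1,0],Rm[0,0])),"hole",w.round(4),"err mm tool", np.round(Rm.T@(np.array([.6467,-.0037,.021])-w)*1e3,1),"tilt",np.round(np.degrees(Rm[:2,2]),2),"F",np.round(o["contact_force"],1),"M",np.round(o["torque"],2),"w",round(o["gripper_width"],3))
E
python3 -m jog '[[[-1.6,1.8,0],[0,0,0],1],[[0,0,10],[0,0,0],1],[[0,0,0],[0,0,0],1],[[0,0,0],[0,0,0],1]]'; python3 ob.py
```

```text
t: 10.02
eef_pos: [0.5686, -0.0043, 0.0721]
tool_rot: [0.0, 1.0, 0.005, -0.0]
contact_force: [-0.1, 0.1, -6.2]
gripper_width: 0.167
t 10.025 tcp [ 0.5686 -0.0043  0.0721] yaw 0.60 hole [ 0.646  -0.0035  0.0636] err mm tool [ 0.7  0.2 42.6] tilt [-0.02 -0.  ] F [-0.1  0.1 -6.2] M [-0.07 -0.02 -0.01] w 0.167
```

```bash
python3 -m jog '[[[0.6,0,8],[0,0,0],1],[[0,0,8],[0,0,0],1],[[0,0,4],[0,0,0],1],[[0,0,0],[0,0,0],1]]'; python3 ob.py; python3 -m jog '[[[0,0,4],[0,0,0],1],[[0,0,4],[0,0,0],1],[[0,0,4],[0,0,0],1],[[0,0,0],[0,0,0],1]]'; python3 ob.py
```

```text
t: 10.52
eef_pos: [0.5689, -0.0044, 0.0517]
tool_rot: [0.0, 1.0, 0.005, -0.001]
contact_force: [-0.3, -0.2, -6.5]
gripper_width: 0.169
t 10.525 tcp [ 0.5689 -0.0044  0.0517] yaw 0.60 hole [ 0.6463 -0.0036  0.0431] err mm tool [ 0.4  0.1 22.1] tilt [-0.06 -0.01] F [-0.3 -0.2 -6.5] M [-0.02  0.02  0.01] w 0.169
t: 11.02
eef_pos: [0.569, -0.0043, 0.0399]
tool_rot: [0.0, 1.0, 0.005, -0.0]
contact_force: [0.5, 0.4, -6.9]
gripper_width: 0.168
t 11.025 tcp [ 0.569  -0.0043  0.0399] yaw 0.60 hole [ 0.6464 -0.0035  0.0313] err mm tool [ 0.3  0.2 10.3] tilt [-0.04 -0.  ] F [ 0.5  0.4 -6.9] M [ 0.03  0.04 -0.01] w 0.168
```

```bash
python3 -m jog '[[[0.3,0.2,4],[0,0,0],1],[[0,0,3],[0,0,0],1],[[0,0,2],[0,0,0],1],[[0,0,0],[0,0,0],1]]'; python3 look.py w5; python3 ob.py
```

```text
t: 11.52
eef_pos: [0.5695, -0.0045, 0.0311]
tool_rot: [-0.0, 1.0, 0.005, -0.0]
contact_force: [0.3, 0.2, -6.9]
gripper_width: 0.171
t 11.525 [ 0.5695 -0.0045  0.0311] yaw 0.60 F [ 0.3  0.2 -6.9] M [-0.03  0.03 -0.02]
plane z=-0.0224+0.001x+-0.000y n=12667; z at .078: -0.0223
hole tool xy 0.0774 -0.0000 yaw(tool, +=CW) -0.01 apothem 0.0241 rms 0.0002
hole world [ 0.6469 -0.0037] wrench yaw 0.61
stud [ 0.6464 -0.0037  0.0347] 17081 z 0.0537
top hex [ 0.6465 -0.0037] yaw mod60 59.3 apo 0.0365 23753
stripe yaw 119.9 n=388
mark yaw 22.5 r 0.0499
t 11.575 tcp [ 0.5696 -0.0045  0.0312] yaw 0.60 hole [ 0.647  -0.0037  0.0227] err mm tool [-0.3  0.   1.7] tilt [-0.01  0.  ] F [-0.5 -0.2 -5.5] M [-0.01 -0.02  0.08] w 0.168
```

View pics/w5.png

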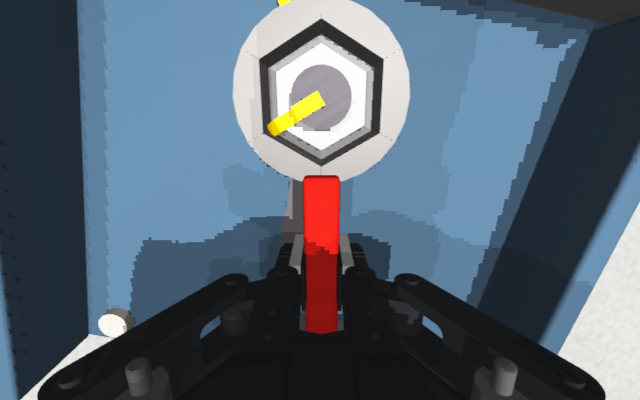

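```bash
python3 -m jog '[[[0.2,-5.4,0],[0,0,4],1],[[0.2,-5.4,0],[0,0,4],1],[[0.2,-5.4,0],[0,0,4],1],[[0.2,-5.4,0],[0,0,4],1],[[0,0,0],[0,0,0],1]]'; python3 look.py w6;python3 ob.py
```

```text
t: 12.2
eef_pos: [0.5719, 0.0171, 0.0312]
tool_rot: [0.0, 0.991, -0.134, -0.001]
contact_force: [-1.8, 0.5, -5.6]
gripper_width: 0.166
t 12.2 [0.5719 0.0171 0.0312] yaw -15.35 F [-1.8  0.5 -5.6] M [ 0.03  0.32 -0.05]
plane z=-0.0223+0.001x+-0.000y n=12680; z at .078: -0.0223
hole tool xy 0.0774 0.0003 yaw(tool, +=CW) -0.03 apothem 0.0241 rms 0.0002
hole world [ 0.6465 -0.0036] wrench yaw -15.32
stud [ 0.646  -0.0035  0.0347] 17120 z 0.0537
top hex [ 0.6461 -0.0035] yaw mod60 45.5 apo 0.0365 23752
stripe yaw 110.8 n=368
mark yaw 21.3 r 0.0534
washer z 0.0217 40
t 12.25 tcp [0.5719 0.0171 0.0312] yaw -15.32 hole [ 0.6465 -0.0033  0.0227] err mm tool [0.2 0.3 1.7] tilt [-0.06  0.01] F [-2.1  1.6 -5.8] M [ 0.17  0.37 -0.01] w 0.164
```

```bash
python3 -m jog '[[[0.3,-5.2,0],[0,0,4],1],[[0.2,-5.4,0],[0,0,4],1],[[0.2,-5.4,0],[0,0,4],1],[[0.2,-5.4,0],[0,0,4],1],[[0,0,0],[0,0,0],1]]'; python3 ob.py;  python3 -m jog '[[[0.2,-5.4,0],[0,0,4],1],[[0.2,-5.4,0],[0,0,4],1],[[0.2,-5.4,0],[0,0,4],1],[[0.1,-4,0],[0,0,3],1],[[0,0,0],[0,0,0],1]]'; python3 look.py w7;python3 ob.py
```

```text
t: 12.88
eef_pos: [0.5805, 0.0371, 0.0312]
tool_rot: [-0.0, 0.963, -0.27, -0.001]
contact_force: [-3.4, 1.5, -4.8]
gripper_width: 0.173
t 12.875 tcp [0.5805 0.0371 0.0312] yaw -31.28 hole [ 0.6466 -0.0031  0.0225] err mm tool [0.4 0.4 1.5] tilt [-0.07  0.04] F [-3.4  1.5 -4.8] M [ 0.46  0.57 -0.01] w 0.173
t: 13.5
eef_pos: [0.5932, 0.0529, 0.0312]
tool_rot: [-0.0, 0.92, -0.393, -0.001]
contact_force: [-3.5, 4.2, -4.2]
gripper_width: 0.17
t 13.5 [0.5932 0.0529 0.0312] yaw -46.24 F [-3.5  4.2 -4.2] M [0.67 0.68 0.03]
plane z=-0.0224+0.000x+0.000y n=12707; z at .078: -0.0223
hole tool xy 0.0775 0.0006 yaw(tool, +=CW) -0.25 apothem 0.0241 rms 0.0002
hole world [ 0.6464 -0.0035] wrench yaw -45.99
stud [ 0.6461 -0.0031  0.0347] 17198 z 0.0537
top hex [ 0.6461 -0.0032] yaw mod60 12.8 apo 0.0365 23827
stripe yaw 80.3 n=366
mark yaw 20.8 r 0.0530
washer z 0.0216 48
t 13.55 tcp [0.5933 0.0529 0.0312] yaw -46.25 hole [ 0.6468 -0.003   0.0226] err mm tool [0.5 0.6 1.6] tilt [-0.05  0.07] F [-2.8  4.4 -5.1] M [0.83 0.67 0.05] w 0.165
```

View pics/w7.png

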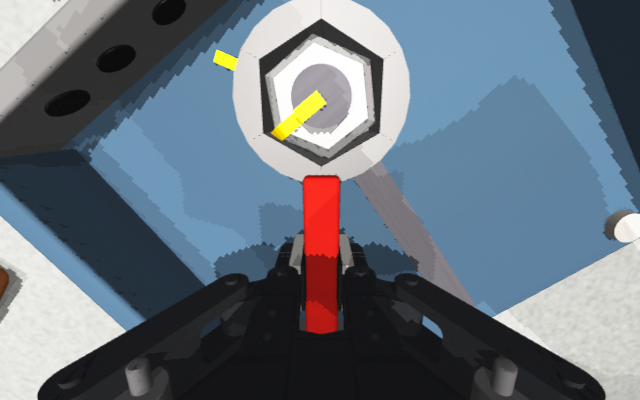

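```bash
python3 -m jog '[[[0.3,4.9,0],[0,0,-3.3],1],[[0.1,4.4,0],[0,0,-3.3],1],[[0,0,0],[0,0,0],1],[[0,0,-5],[0,0,0],1],[[0,0,-10],[0,0,0],1],[[0,0,-15],[0,0,0],1],[[0,0,-12],[0,0,0],1],[[0,0,0],[0,0,0],1]]'; python3 ob.py; python3 look.py w8
```

```text
t: 14.55
eef_pos: [0.5888, 0.0449, 0.075]
tool_rot: [-0.001, 0.94, -0.341, 0.002]
contact_force: [-0.1, -0.3, -6.7]
gripper_width: 0.165
t 14.55 tcp [0.5888 0.0449 0.075 ] yaw -39.83 hole [ 0.6482 -0.0047  0.0667] err mm tool [-1.9  0.3 45.7] tilt [0.19 0.02] F [-0.1 -0.3 -6.7] M [ 0.04  0.05 -0.05] w 0.165
t 14.55 [0.5888 0.0449 0.075 ] yaw -39.83 F [-0.1 -0.3 -6.7] M [ 0.04  0.05 -0.05]
plane z=-0.0224+0.001x+0.000y n=12674; z at .078: -0.0223
hole tool xy 0.0775 0.0006 yaw(tool, +=CW) -0.02 apothem 0.0241 rms 0.0002
hole world [ 0.6478 -0.0052] wrench yaw -39.81
stud [ 0.6466 -0.0036  0.0118] 1608 z 0.0583
top hex [ 0.6465 -0.0035] yaw mod60 22.0 apo 0.0204 4623
stripe yaw 82.7 n=173
washer z 0.0222 1516
```

```bash
python3 -m jog '[[[-1.4,8.2,0],[0,0,-6.1],1],[[0.4,8.2,0],[0,0,-6.1],1],[[0.4,8.2,0],[0,0,-6.1],1],[[0.4,8.2,0],[0,0,-6.1],1],[[0.4,8.2,0],[0,0,-6.1],1],[[0.4,8.2,0],[0,0,-6.1],1],[[0.4,8.2,0],[0,0,-6.1],1],[[0.4,8.2,0],[0,0,-6.1],1],[[0.4,8.2,0],[0,0,-6.1],1],[[0.4,8.2,0],[0,0,-6.1],1],[[0,0,0],[0,0,0],1],[[0,0,0],[0,0,0],1]]'; python3 ob.py; python3 look.py w9
```

```text
t: 16.1
eef_pos: [0.5727, -0.0306, 0.073]
tool_rot: [-0.0, 0.983, 0.183, -0.0]
contact_force: [-0.2, 0.2, -6.2]
gripper_width: 0.169
t 16.1 tcp [ 0.5727 -0.0306  0.073 ] yaw 21.08 hole [ 0.645  -0.0028  0.0644] err mm tool [ 1.3  1.5 43.4] tilt [-0.04  0.01] F [-0.2  0.2 -6.2] M [ 0.02  0.02 -0.01] w 0.169
t 16.1 [ 0.5727 -0.0306  0.073 ] yaw 21.08 F [-0.2  0.2 -6.2] M [ 0.02  0.02 -0.01]
plane z=-0.0223+-0.000x+0.000y n=12681; z at .078: -0.0223
hole tool xy 0.0775 -0.0003 yaw(tool, +=CW) -0.07 apothem 0.0241 rms 0.0002
hole world [ 0.645  -0.0025] wrench yaw 21.15
stud [ 0.6469 -0.0036  0.0118] 1709 z 0.0583
top hex [ 0.6467 -0.0036] yaw mod60 22.1 apo 0.0204 4845
stripe yaw 82.8 n=258
washer z 0.0222 1730
```

View pics/w9.png

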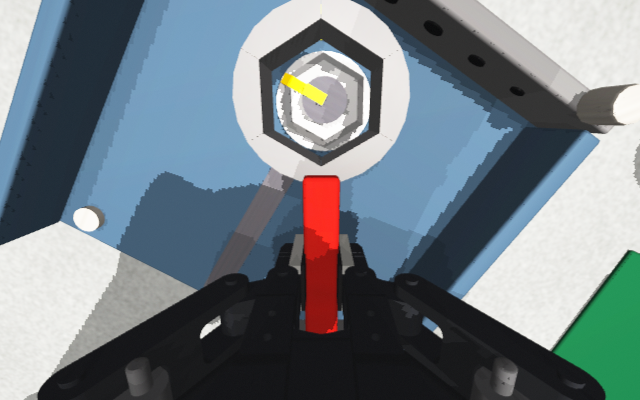

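```bash
python3 -m jog '[[[1.3,1.6,0],[0,0,0],1],[[0,0,8],[0,0,0],1],[[0,0,5],[0,0,0],1],[[0,0,0],[0,0,0],1]]'; python3 ob.py; python3 look.py w10
```

```text
t: 16.65
eef_pos: [0.5742, -0.0319, 0.0595]
tool_rot: [-0.0, 0.983, 0.184, -0.001]
contact_force: [-0.4, 0.2, -6.2]
gripper_width: 0.169
t 16.65 tcp [ 0.5742 -0.0319  0.0595] yaw 21.20 hole [ 0.6464 -0.0039  0.0509] err mm tool [ 0.4 -0.  29.9] tilt [-0.09 -0.  ] F [-0.4  0.2 -6.2] M [-0.03  0.    0.05] w 0.169
t 16.65 [ 0.5742 -0.0319  0.0595] yaw 21.20 F [-0.4  0.2 -6.2] M [-0.03  0.    0.05]
plane z=-0.0223+0.000x+0.000y n=12670; z at .078: -0.0223
hole tool xy 0.0775 -0.0003 yaw(tool, +=CW) -0.09 apothem 0.0241 rms 0.0002
hole world [ 0.6464 -0.0035] wrench yaw 21.29
stud [ 0.647  -0.0033  0.0268] 3789 z 0.0584
top hex [ 0.6475 -0.0031] yaw mod60 21.2 apo 0.0275 7478
stripe yaw 83.1 n=296
washer z 0.0223 1521
```

```bash
python3 -m jog '[[[0.4,0.2,5],[0,0,0],1],[[0,0,5],[0,0,0],1],[[0,0,5],[0,0,0],1],[[0,0,4],[0,0,0],1],[[0,0,0],[0,0,0],1]]'; python3 ob.py; python3 -m jog '[[[0,0,4],[0,0,0],1],[[0,0,3],[0,0,0],1],[[0,0,2],[0,0,0],1],[[0,0,0],[0,0,0],1]]'; python3 ob.py; python3 look.py w11
```

```text
t: 17.32
eef_pos: [0.575, -0.0319, 0.0409]
tool_rot: [-0.0, 0.983, 0.184, -0.0]
contact_force: [0.3, -0.8, -6.7]
gripper_width: 0.165
t 17.325 tcp [ 0.575  -0.0319  0.0409] yaw 21.20 hole [ 0.6472 -0.004   0.0323] err mm tool [-0.4 -0.4 11.3] tilt [-0.04 -0.  ] F [ 0.3 -0.8 -6.7] M [ 0.03 -0.01 -0.03] w 0.165
t: 17.82
eef_pos: [0.5752, -0.032, 0.0321]
tool_rot: [-0.0, 0.983, 0.184, -0.0]
contact_force: [0.2, -0.5, -6.5]
gripper_width: 0.165
t 17.825 tcp [ 0.5752 -0.032   0.0321] yaw 21.20 hole [ 0.6474 -0.004   0.0236] err mm tool [-0.5 -0.5  2.6] tilt [-0.02 -0.  ] F [ 0.2 -0.5 -6.5] M [0.02 0.03 0.07] w 0.165
t 17.825 [ 0.5752 -0.032   0.0321] yaw 21.20 F [ 0.2 -0.5 -6.5] M [0.02 0.03 0.07]
plane z=-0.0223+0.001x+-0.000y n=12679; z at .078: -0.0223
hole tool xy 0.0775 -0.0003 yaw(tool, +=CW) -0.08 apothem 0.0241 rms 0.0002
hole world [ 0.6474 -0.0037] wrench yaw 21.28
stud [ 0.647  -0.0038  0.035 ] 17233 z 0.0547
top hex [ 0.6471 -0.0038] yaw mod60 20.5 apo 0.0368 23770
stripe yaw 83.3 n=427
```

View pics/w11.png

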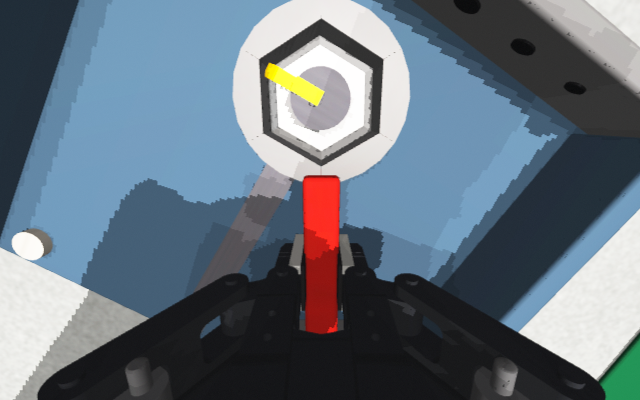

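```bash
python3 -m jog '[[[-0.2,-5.6,1],[0,0,4],1],[[0.2,-5.4,0],[0,0,4],1],[[0.2,-5.4,0],[0,0,4],1],[[0.2,-5.4,0],[0,0,4],1],[[0.2,-5.4,0],[0,0,4],1],[[0.2,-5.4,0],[0,0,4],1],[[0.2,-5.4,0],[0,0,4],1],[[0,0,0],[0,0,0],1]]'; python3 ob.py
```

```text
t: 18.88
eef_pos: [0.5697, 0.0056, 0.0312]
tool_rot: [0.0, 0.998, -0.059, -0.001]
contact_force: [-2.5, 0.4, -6.3]
gripper_width: 0.169
t 18.875 tcp [0.5697 0.0056 0.0312] yaw -6.74 hole [ 0.6465 -0.0035  0.0226] err mm tool [0.2 0.2 1.6] tilt [-0.07  0.  ] F [-2.5  0.4 -6.3] M [0.15 0.45 0.05] w 0.169
```

```bash
python3 -m jog '[[[0.4,-5.2,0],[0,0,4],1],[[0.2,-5.4,0],[0,0,4],1],[[0.2,-5.4,0],[0,0,4],1],[[0.2,-5.4,0],[0,0,4],1],[[0.2,-5.4,0],[0,0,4],1],[[0.2,-5.4,0],[0,0,4],1],[[0.2,-5.4,0],[0,0,4],1],[[0.2,-5.4,0],[0,0,4],1],[[0,0,0],[0,0,0],1]]'; python3 ob.py; python3 look.py w12
```

```text
t: 20.0
eef_pos: [0.5863, 0.0454, 0.0311]
tool_rot: [-0.0, 0.944, -0.331, -0.001]
contact_force: [-3.1, 2.8, -4.0]
gripper_width: 0.169
t 20.0 tcp [0.5863 0.0454 0.0311] yaw -38.65 hole [ 0.6467 -0.003   0.0225] err mm tool [0.4 0.6 1.5] tilt [-0.1   0.06] F [-3.1  2.8 -4. ] M [ 0.54  0.75 -0.01] w 0.169
t 20.0 [0.5863 0.0454 0.0311] yaw -38.65 F [-3.1  2.8 -4. ] M [ 0.54  0.75 -0.01]
plane z=-0.0223+-0.000x+-0.000y n=12691; z at .078: -0.0224
hole tool xy 0.0775 0.0006 yaw(tool, +=CW) 0.00 apothem 0.0241 rms 0.0002
hole world [ 0.6465 -0.0035] wrench yaw -38.66
stud [ 0.6461 -0.0032  0.0347] 17163 z 0.0536
top hex [ 0.6461 -0.0032] yaw mod60 21.3 apo 0.0365 23839
stripe yaw 27.9 n=422
mark yaw 21.0 r 0.0532
washer z 0.0215 48
```

```bash
python3 -m jog '[[[0.3,-2.5,0],[0,0,2],1],[[0.1,-2.7,0],[0,0,2],1],[[0.1,-1.4,0],[0,0,1],1],[[0,0,0],[0,0,0],1]]'; python3 ob.py;python3 -m jog '[[[0,-1.4,0],[0,0,1],1],[[0,0,0],[0,0,0],1]]'; python3 ob.py;python3 -m jog '[[[0,-1.4,0],[0,0,1],1],[[0,0,0],[0,0,0],1]]'; python3 ob.py; python3 look.py w13
```

```text
t: 20.55
eef_pos: [0.5905, 0.0502, 0.0311]
tool_rot: [-0.0, 0.928, -0.371, -0.001]
contact_force: [-5.6, 4.2, -3.5]
gripper_width: 0.166
t 20.55 tcp [0.5905 0.0502 0.0311] yaw -43.61 hole [ 0.6465 -0.0032  0.0224] err mm tool [0.5 0.3 1.4] tilt [-0.14  0.09] F [-5.6  4.2 -3.5] M [0.71 1.05 0.21] w 0.166
t: 20.8
eef_pos: [0.5915, 0.0512, 0.0311]
tool_rot: [-0.0, 0.925, -0.38, -0.001]
contact_force: [-5.7, 2.6, -1.2]
gripper_width: 0.165
t 20.8 tcp [0.5915 0.0512 0.0311] yaw -44.62 hole [ 0.6465 -0.0032  0.0224] err mm tool [0.5 0.2 1.4] tilt [-0.14  0.09] F [-5.7  2.6 -1.2] M [0.67 1.05 0.27] w 0.165
t: 21.05
eef_pos: [0.5924, 0.0521, 0.0311]
tool_rot: [-0.0, 0.922, -0.388, -0.001]
contact_force: [-5.5, 3.7, -2.6]
gripper_width: 0.17
t 21.05 tcp [0.5924 0.0521 0.0311] yaw -45.61 hole [ 0.6466 -0.0032  0.0224] err mm tool [0.5 0.3 1.4] tilt [-0.14  0.09] F [-5.5  3.7 -2.6] M [0.64 1.05 0.21] w 0.17
t 21.05 [0.5924 0.0521 0.0311] yaw -45.61 F [-5.5  3.7 -2.6] M [0.64 1.05 0.21]
plane z=-0.0224+-0.001x+-0.000y n=12731; z at .078: -0.0225
hole tool xy 0.0775 0.0004 yaw(tool, +=CW) -0.47 apothem 0.0241 rms 0.0002
hole world [ 0.6464 -0.0035] wrench yaw -45.14
stud [ 0.6461 -0.0032  0.0347] 17214 z 0.0536
top hex [ 0.6462 -0.0032] yaw mod60 13.7 apo 0.0365 23875
stripe yaw 21.5 n=422
mark yaw 20.9 r 0.0530
washer z 0.0219 46
```

View pics/w13.png

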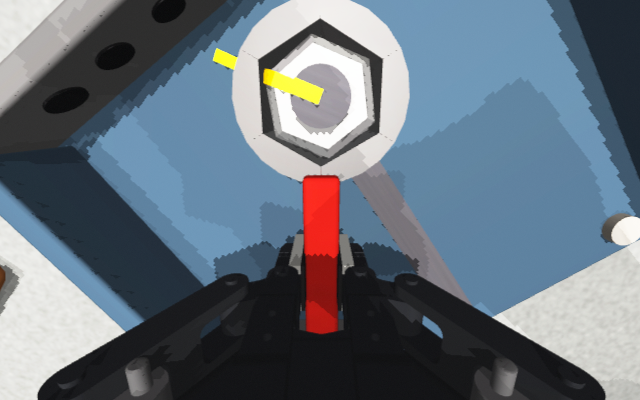

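```bash
for k in 1; do python3 -m jog '[[[0.1,-1.4,0],[0,0,1],1],[[0,0,0],[0,0,0],1]]' >/dev/null; python3 ob.py; done; python3 -m jog '[[[0.1,-1.4,0],[0,0,1],1],[[0,0,0],[0,0,0],1]]' >/dev/null; python3 ob.py; python3 look.py w14
```

```text
t 21.35 tcp [0.5934 0.0531 0.0311] yaw -46.61 hole [ 0.6466 -0.0031  0.0224] err mm tool [0.5 0.3 1.4] tilt [-0.15  0.1 ] F [-6.8  2.6 -2.7] M [0.74 1.09 0.24] w 0.166
t 21.6 tcp [0.5943 0.054  0.0311] yaw -47.59 hole [ 0.6465 -0.0032  0.0223] err mm tool [0.5 0.2 1.3] tilt [-0.18  0.09] F [-6.   2.9 -1.4] M [0.6  1.28 0.39] w 0.167
t 21.6 [0.5943 0.054  0.0311] yaw -47.59 F [-6.   2.9 -1.4] M [0.6  1.28 0.39]
plane z=-0.0224+-0.002x+-0.000y n=12746; z at .078: -0.0225
hole tool xy 0.0775 0.0003 yaw(tool, +=CW) -0.52 apothem 0.0241 rms 0.0002
hole world [ 0.6465 -0.0035] wrench yaw -47.08
stud [ 0.6461 -0.0031  0.0347] 17238 z 0.0536
top hex [ 0.6462 -0.0032] yaw mod60 12.6 apo 0.0365 23908
stripe yaw 19.7 n=417
mark yaw 20.8 r 0.0530
washer z 0.0219 60
```

```bash
python3 -m jog '[[[0.1,-1.3,0],[0,0,1],1],[[0,0,0],[0,0,0],1]]' >/dev/null; python3 ob.py; python3 -m jog '[[[0.1,-1.3,0],[0,0,1],1],[[0,0,0],[0,0,0],1]]' >/dev/null; python3 ob.py; python3 look.py w15
```

```text
t 21.9 tcp [0.5949 0.0545 0.031 ] yaw -48.53 hole [ 0.6461 -0.0035  0.0222] err mm tool [ 0.5 -0.4  1.2] tilt [-0.23  0.06] F [-8.3  2.5 -0.3] M [0.4  1.47 0.79] w 0.168
t 22.15 tcp [0.5954 0.055  0.0309] yaw -49.47 hole [ 0.6456 -0.0039  0.0221] err mm tool [ 0.6 -0.9  1.1] tilt [-0.3   0.04] F [-9.1  1.8 -0.1] M [0.22 1.71 1.2 ] w 0.169
t 22.15 [0.5954 0.055  0.0309] yaw -49.47 F [-9.1  1.8 -0.1] M [0.22 1.71 1.2 ]
plane z=-0.0224+-0.005x+-0.000y n=12734; z at .078: -0.0227
hole tool xy 0.0775 -0.0008 yaw(tool, +=CW) -1.24 apothem 0.0241 rms 0.0002
hole world [ 0.6465 -0.0035] wrench yaw -48.23
stud [ 0.6461 -0.0031  0.0346] 17240 z 0.0536
top hex [ 0.6462 -0.0031] yaw mod60 10.5 apo 0.0365 23991
stripe yaw 19.3 n=416
mark yaw 20.8 r 0.0531
washer z 0.022 59
```

View pics/w15.png

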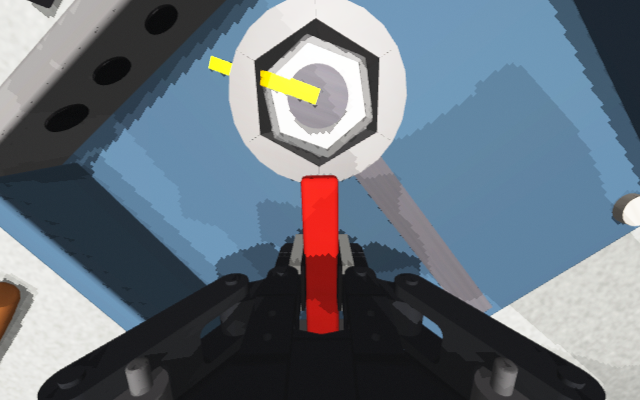

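```bash
python3 -m jog '[[[0.5,3.4,0],[0,0,-3],1],[[0.1,4.0,0],[0,0,-3],1],[[0.1,4.0,0],[0,0,-2.8],1],[[0,0,0],[0,0,0],1]]'; python3 ob.py; python3 look.py w16
```

```text
t: 22.7
eef_pos: [0.5892, 0.0468, 0.031]
tool_rot: [-0.0, 0.937, -0.35, -0.001]
contact_force: [-4.4, 3.7, -6.5]
gripper_width: 0.167
t 22.7 tcp [0.5892 0.0468 0.031 ] yaw -40.93 hole [ 0.6476 -0.0039  0.0224] err mm tool [-0.8  0.4  1.4] tilt [-0.1   0.09] F [-4.4  3.7 -6.5] M [0.56 0.93 0.09] w 0.167
t 22.7 [0.5892 0.0468 0.031 ] yaw -40.93 F [-4.4  3.7 -6.5] M [0.56 0.93 0.09]
plane z=-0.0223+0.002x+-0.000y n=12657; z at .078: -0.0221
hole tool xy 0.0775 0.0005 yaw(tool, +=CW) -0.15 apothem 0.0241 rms 0.0002
hole world [ 0.6474 -0.0044] wrench yaw -40.78
stud [ 0.6469 -0.0041  0.0346] 17108 z 0.0533
top hex [ 0.647  -0.0041] yaw mod60 19.8 apo 0.0364 23766
stripe yaw 23.3 n=438
mark yaw 22.1 r 0.0528
washer z 0.0187 33
```

```bash
python3 -m jog '[[[-0.8,0.3,0],[0,0,0],1],[[0,0,-4],[0,0,0],1],[[0,0,-8],[0,0,0],1],[[0,0,-12],[0,0,0],1],[[0,0,-15],[0,0,0],1],[[0,0,-15],[0,0,0],1],[[0,0,0],[0,0,0],1],[[0,0,0],[0,0,0],1]]'; python3 ob.py; python3 look.py w17
```

```text
t: 23.75
eef_pos: [0.5891, 0.0464, 0.0853]
tool_rot: [-0.0, 0.937, -0.35, -0.0]
contact_force: [-1.3, 0.5, -7.1]
gripper_width: 0.169
t 23.75 tcp [0.5891 0.0464 0.0853] yaw -41.00 hole [ 0.6475 -0.0044  0.0767] err mm tool [-1.1  0.  55.7] tilt [-0.  0.] F [-1.3  0.5 -7.1] M [-0.04  0.02  0.06] w 0.169
t 23.75 [0.5891 0.0464 0.0853] yaw -41.00 F [-1.3  0.5 -7.1] M [-0.04  0.02  0.06]
plane z=-0.0223+0.001x+0.001y n=12674; z at .078: -0.0222
hole tool xy 0.0775 0.0006 yaw(tool, +=CW) -0.03 apothem 0.0241 rms 0.0002
hole world [ 0.6472 -0.0049] wrench yaw -40.96
stud [ 0.6466 -0.0037  0.0118] 1426 z 0.0583
top hex [ 0.6465 -0.0037] yaw mod60 21.2 apo 0.0204 4138
stripe yaw 24.3 n=72
washer z 0.0221 1585
```

View pics/w17.png

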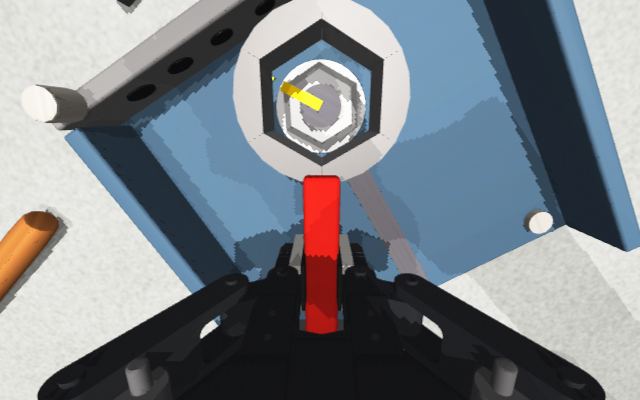

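```bash
python3 -m jog '[[[0,0,-30],[0,0,0],1],[[-25,0,-15],[0,0,0],1],[[-35,0,0],[0,0,0],1],[[-25,0,0],[0,0,0],1],[[0,0,0],[0,0,0],1],[[0,0,0],[0,0,0],1]]'; python3 look.py w18;  python3 -c "
import cv2;a=cv2.imread('pics/w18.png');cv2.imwrite('pics/w18c.png',cv2.resize(a[0:130,200:440],None,fx=3,fy=3,interpolation=2))"
```

```text
t: 24.55
eef_pos: [0.5255, 0.1017, 0.1302]
tool_rot: [0.0, 0.937, -0.35, 0.0]
contact_force: [0.3, -0.7, -6.5]
gripper_width: 0.163
t 24.55 [0.5255 0.1017 0.1302] yaw -41.01 F [ 0.3 -0.7 -6.5] M [-0.06 -0.05  0.02]
plane z=-0.0224+0.001x+-0.000y n=12671; z at .078: -0.0223
hole tool xy 0.0775 0.0006 yaw(tool, +=CW) -0.10 apothem 0.0241 rms 0.0002
hole world [0.5836 0.0503] wrench yaw -40.92
max() iterable argument is empty
```

View pics/w18.png

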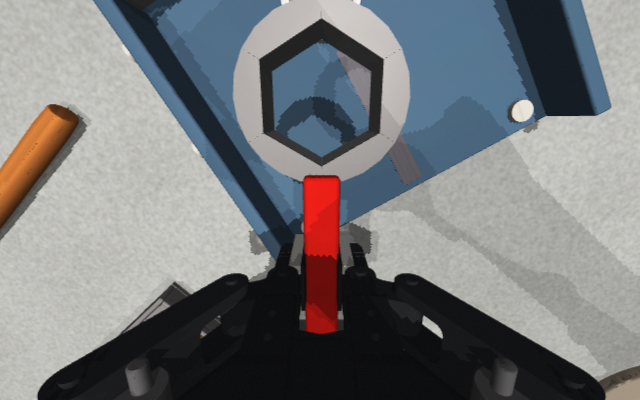

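View pics/w18c.png

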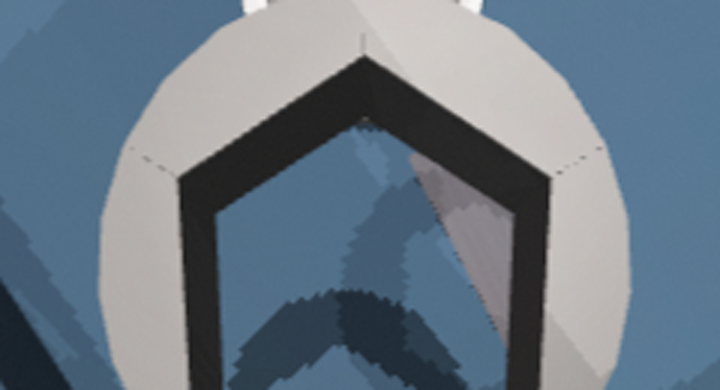

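```bash
python3 -m jog '[[[30,25,0],[0,0,0],1],[[30,25,0],[0,0,0],1],[[30,25,-10],[0,0,0],1],[[0,0,0],[0,0,0],1],[[0,0,0],[0,0,0],1]]'; python3 look.py w19; python3 -c "
import cv2;a=cv2.imread('pics/w19.png');cv2.imwrite('pics/w19c.png',cv2.resize(a[20:220,60:320],None,fx=3,fy=3,interpolation=2))"
```

```text
t: 25.22
eef_pos: [0.544, -0.014, 0.1401]
tool_rot: [-0.0, 0.936, -0.351, -0.0]
contact_force: [0.2, -0.7, -7.3]
gripper_width: 0.169
t 25.225 [ 0.544  -0.014   0.1401] yaw -41.08 F [ 0.2 -0.7 -7.3] M [0.04 0.04 0.01]
plane z=-0.0224+0.001x+0.000y n=12678; z at .078: -0.0223
hole tool xy 0.0775 0.0006 yaw(tool, +=CW) -0.03 apothem 0.0241 rms 0.0002
hole world [ 0.6021 -0.0654] wrench yaw -41.05
stud [ 0.6467 -0.0034  0.0118] 805 z 0.0583
top hex [ 0.6473 -0.0026] yaw mod60 22.2 apo 0.0190 1718
stripe yaw 22.2 n=85
mark yaw 21.8 r 0.0478
washer z 0.0216 392
```

View pics/w19c.png

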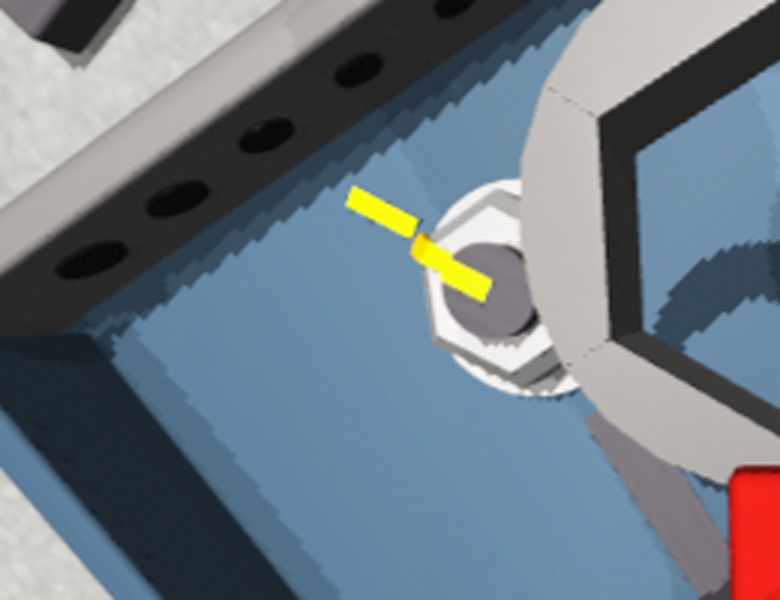

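Run:
```python
from h import *
for n in ("w19","w17","w9","w3","w4"):
    z=np.load(f"pics/{n}.npz"); i,T=W("wrist",dict(eef_pos=z["e"],tool_rot=z["r"])); P=cloud(i,T,z["d"])
    hsv=cv2.cvtColor(z["p"],cv2.COLOR_RGB2HSV); y=(hsv[...,0]>24)&(hsv[...,0]<34)&(hsv[...,1]>150)&(hsv[...,2]>90)
    r=np.hypot(P[...,0]-.6467,P[...,1]+.0036)
    st=y&(r<.03)&(P[...,2]>.03)&(P[...,2]<.07)
    for lab,m,zz in (("all",st,None),("studtop",st&(P[...,2]>.055),.0583),("mark",y&(r>.036)&(r<.06)&(P[...,2]<.022),None)):
        if m.sum()<8: print(n,lab,m.sum());continue
        Q=P[m][:,:2].astype(np.float32); l=cv2.fitLine(Q,cv2.DIST_HUBER,0,.001,.001).ravel(); a=np.degrees(np.arctan2(l[1],l[0]))%180
        off=(np.array([.6467,-.0036])-l[2:])@[-l[1],l[0]]
        print(n,lab,m.sum(),"line yaw %.1f"%a,"axis off-line mm %.2f"%(off*1e3),"z",np.round(np.median(P[m][:,2]),4))
```

```text
w19 all 217 line yaw 21.4 axis off-line mm -0.36 z 0.0581
w19 studtop 132 line yaw 19.5 axis off-line mm -0.55 z 0.0587
w19 mark 161 line yaw 21.5 axis off-line mm -0.41 z 0.0182
w17 all 292 line yaw 24.5 axis off-line mm 0.14 z 0.0585
w17 studtop 218 line yaw 21.2 axis off-line mm -0.19 z 0.0588
w17 mark 3
w9 all 508 line yaw 82.0 axis off-line mm 0.32 z 0.0502
w9 studtop 250 line yaw 82.3 axis off-line mm 0.10 z 0.0587
w9 mark 1
w3 all 202 line yaw 119.8 axis off-line mm 0.44 z 0.0499
w3 studtop 96 line yaw 102.7 axis off-line mm 2.27 z 0.0587
w3 mark 78 line yaw 18.8 axis off-line mm -1.62 z 0.018
w4 all 426 line yaw 120.6 axis off-line mm 0.24 z 0.0505
w4 studtop 210 line yaw 121.2 axis off-line mm 0.19 z 0.0588
w4 mark 20 line yaw 109.5 axis off-line mm -38.44 z 0.0186
```

The stripe's line yaw is 21.4° and the mark's is 21.5°, with the same offset, so the nut is home. Now taking the wrench back to the mat.

```bash
python3 -m jog '[[[0,0,0],[0,0,-9],1],[[0,0,0],[0,0,-9],1],[[0,0,0],[0,0,-9],1],[[0,0,0],[0,0,-9],1],[[-4,30,0],[0,0,0],1],[[-5,42,0],[0,0,0],1],[[-5,42,0],[0,0,0],1],[[-5,42,0],[0,0,0],1],[[-5,42,0],[0,0,0],1],[[-5,42,0],[0,0,0],1],[[-5,42,0],[0,0,0],1],[[-4,33,0],[0,0,0],1]]'; python3 -m jog '[[[0,8,0],[0,0,0],1],[[0,0,0],[0,0,0],1],[[0,0,0],[0,0,0],1]]'; python3 look.py w20
```

```text
t: 26.78
eef_pos: [0.4784, -0.3248, 0.1399]
tool_rot: [-0.0, 0.999, -0.043, -0.0]
contact_force: [-0.2, 0.5, -5.8]
gripper_width: 0.167
t: 27.15
eef_pos: [0.4786, -0.33, 0.1399]
tool_rot: [-0.001, 0.999, -0.042, -0.0]
contact_force: [-0.1, 0.9, -7.3]
gripper_width: 0.166
t 27.15 [ 0.4786 -0.33    0.1399] yaw -4.85 F [-0.1  0.9 -7.3] M [ 0.03 -0.03 -0.02]
plane z=-0.0223+0.001x+0.000y n=12689; z at .078: -0.0223
hole tool xy 0.0774 0.0000 yaw(tool, +=CW) -0.09 apothem 0.0241 rms 0.0002
hole world [ 0.5557 -0.3366] wrench yaw -4.76
max() iterable argument is empty
```

View pics/w20.png

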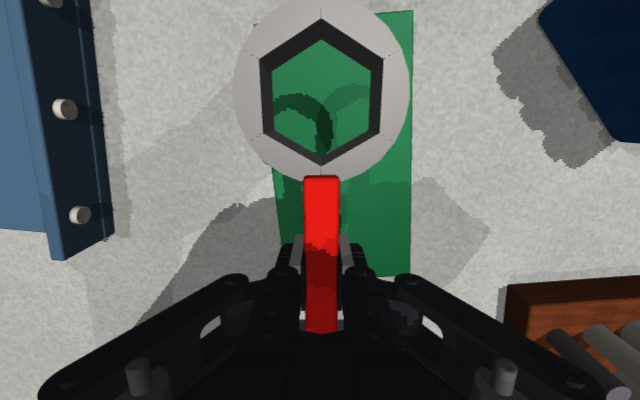

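```bash
python3 -m jog '[[[12,8,0],[0,0,0],1],[[0,0,30],[0,0,0],1],[[0,0,40],[0,0,0],1],[[0,0,30],[0,0,0],1],[[0,0,12],[0,0,0],1],[[0,0,6],[0,0,0],1],[[0,0,0],[0,0,0],1]]'; python3 ob.py; python3 -m jog '[[[0,0,3],[0,0,0],1],[[0,0,2.5],[0,0,0],1],[[0,0,1.5],[0,0,0],1],[[0,0,0],[0,0,0],1]]'; python3 ob.py
```

```text
t: 28.08
eef_pos: [0.4898, -0.3414, 0.0229]
tool_rot: [0.0, 0.999, -0.044, 0.001]
contact_force: [-0.2, 0.0, -6.1]
gripper_width: 0.167
t 28.075 tcp [ 0.4898 -0.3414  0.0229] yaw -4.99 hole [ 0.567  -0.3481  0.0145] err mm tool [  49.5 -350.1   -6.6] tilt [ 0.06 -0.03] F [-0.2  0.  -6.1] M [-0.02  0.01 -0.03] w 0.167
t: 28.58
eef_pos: [0.4891, -0.3409, 0.0153]
tool_rot: [-0.0, 0.999, -0.044, -0.0]
contact_force: [-0.1, -0.1, -6.4]
gripper_width: 0.173
t 28.575 tcp [ 0.4891 -0.3409  0.0153] yaw -5.00 hole [ 0.5662 -0.3477  0.0068] err mm tool [  50.2 -349.7  -14.2] tilt [0.   0.01] F [-0.1 -0.1 -6.4] M [0.04 0.07 0.  ] w 0.173
```

```bash
python3 -m jog '[[[0,0,1.5],[0,0,0],1],[[0,0,0.8],[0,0,0],1],[[0,0,0],[0,0,0],1]]'; python3 ob.py; python3 -m jog '[[[0,0,0.6],[0,0,0],1],[[0,0,0],[0,0,0],1]]'; python3 ob.py
```

```text
t: 28.95
eef_pos: [0.4891, -0.341, 0.013]
tool_rot: [-0.0, 0.999, -0.044, 0.0]
contact_force: [0.9, 0.2, -6.4]
gripper_width: 0.169
t 28.95 tcp [ 0.4891 -0.341   0.013 ] yaw -5.00 hole [ 0.5662 -0.3477  0.0045] err mm tool [  50.2 -349.7  -16.5] tilt [0. 0.] F [ 0.9  0.2 -6.4] M [ 0.02 -0.01  0.03] w 0.169
t: 29.2
eef_pos: [0.4892, -0.341, 0.0129]
tool_rot: [-0.0, 0.999, -0.044, 0.0]
contact_force: [-2.2, 2.8, 2.0]
gripper_width: 0.167
t 29.2 tcp [ 0.4892 -0.341   0.0129] yaw -5.01 hole [ 0.5663 -0.3478  0.0044] err mm tool [  50.1 -349.8  -16.5] tilt [0.01 0.01] F [-2.2  2.8  2. ] M [0.43 0.41 0.06] w 0.167
```

Contact with the mat: the force went from −6.4 to +2 N. Opening and withdrawing.

```bash
python3 -m jog '[[[0,0,0],[0,0,0],0.5],[[0,0,0],[0,0,0],0],[[0,0,0],[0,0,0],-0.6],[[0,0,0],[0,0,0],-1],[[0,0,0],[0,0,0],-1],[[0,0,0],[0,0,0],-1]]'; python3 ob.py; python3 -m jog '[[[0,0,-10],[0,0,0],-1],[[0,0,-30],[0,0,0],-1],[[0,0,-45],[0,0,0],-1],[[0,0,-45],[0,0,0],-1],[[0,0,-45],[0,0,0],-1],[[0,0,-30],[0,0,0],-1],[[0,0,0],[0,0,0],-1],[[0,0,0],[0,0,0],-1]]'
python3 - <<'E'
from h import *
for c in ("scene","side","wrist"):
    p,d=bot.read_camera(c); o=bot.get_obs(); cv2.imwrite(f"pics/{c}9.png",p[:,:,::-1])
    if c=="wrist": np.savez("pics/w21.npz",p=p,d=d,e=o["eef_pos"],r=o["tool_rot"])
E
python3 - <<'E'
from fitw import *
z=np.load("pics/w21.npz"); i,T,P,red,Q,f=fit(z["p"],z["d"],z["e"],z["r"],.004)
u=f[:2]*np.sign(f[0]); print("yaw",np.degrees(np.arctan2(u[1],u[0])),"ctr",f[2:],"z",np.median(P[red][:,2]))
E
```

```text
t: 29.95
eef_pos: [0.4892, -0.341, 0.0124]
tool_rot: [0.0, 0.999, -0.044, 0.0]
contact_force: [-0.2, 0.2, -0.2]
gripper_width: 0.997
t 29.95 tcp [ 0.4892 -0.341   0.0124] yaw -5.00 hole [ 0.5663 -0.3477  0.0039] err mm tool [  50.1 -349.7  -17.1] tilt [ 0. -0.] F [-0.2  0.2 -0.2] M [-0.    0.02 -0.03] w 0.997
t: 30.95
eef_pos: [0.4887, -0.3406, 0.2171]
tool_rot: [-0.0, 0.999, -0.044, -0.0]
contact_force: [-0.0, -0.2, -0.0]
gripper_width: 0.993
yaw -4.6905785 ctr [ 0.48780927 -0.3411736 ] z 0.0410462487111338
```

View pics/wrist9.png

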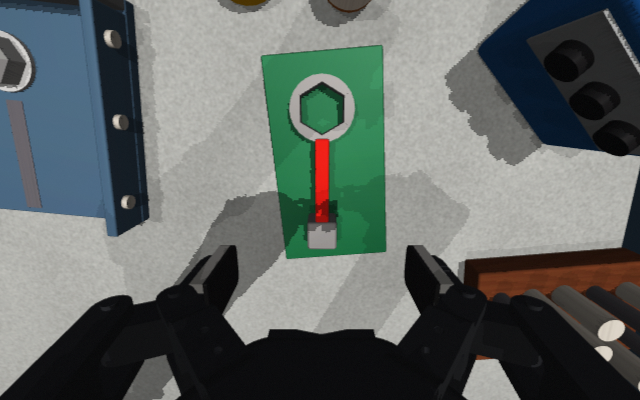

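View pics/scene9.png

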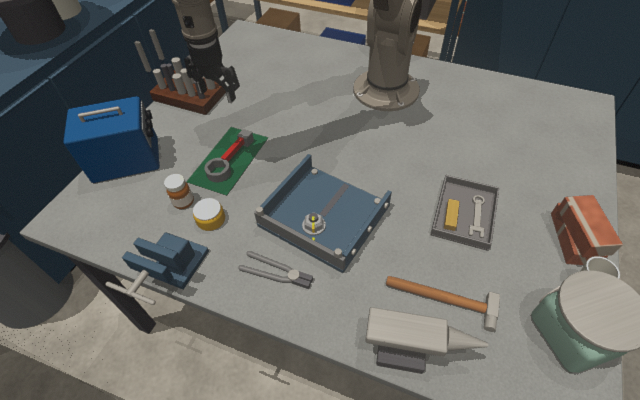

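The wrench lies flat on the mat (wrist (322,107)–(322,235)), and nothing else has moved. Time remains for one clear look at the nut.

```bash
python3 -m jog '[[[10,-40,0],[0,0,0],-1],[[10,-45,0],[0,0,0],-1],[[10,-45,0],[0,0,0],-1],[[10,-45,0],[0,0,0],-1],[[10,-45,0],[0,0,0],-1],[[10,-45,0],[0,0,0],-1],[[10,-40,0],[0,0,0],-1],[[0,0,0],[0,0,0],-1],[[0,0,0],[0,0,0],-1]]'
python3 - <<'E'
from h import *
from nutm import nutm
o=bot.get_obs();p,d=bot.read_camera("wrist");nutm(p,d,o["eef_pos"],o["tool_rot"])
i,T=W("wrist",o);P=cloud(i,T,d);c=proj(i,T,[.6467,-.0036,.04]);print(c)
u,v=map(int,c);cv2.imwrite("pics/w22.png",cv2.resize(p[max(v-60,0):v+60,max(u-80,0):u+80,::-1],None,fx=5,fy=5,interpolation=2))
hsv=cv2.cvtColor(p,cv2.COLOR_RGB2HSV); y=(hsv[...,0]>24)&(hsv[...,0]<34)&(hsv[...,1]>150)&(hsv[...,2]>90)
r=np.hypot(P[...,0]-.6467,P[...,1]+.0036)
for lab,m in (("stripe",y&(r<.03)&(P[...,2]>.03)),("mark",y&(r>.036)&(r<.06)&(P[...,2]<.022))):
    l=cv2.fitLine(P[m][:,:2].astype(np.float32),cv2.DIST_HUBER,0,.001,.001).ravel(); print(lab,m.sum(),np.degrees(np.arctan2(l[1],l[0]))%180)
E
```

```text
t: 32.22
eef_pos: [0.5849, -0.0439, 0.2167]
tool_rot: [0.0, 0.999, -0.044, -0.001]
contact_force: [0.1, -0.8, -0.2]
gripper_width: 1.002
stud [ 0.6469 -0.004   0.0118] 445 z 0.0583
top hex [ 0.6469 -0.0041] yaw mod60 21.9 apo 0.0203 1328
stripe yaw 22.8 n=65
mark yaw 21.9 r 0.0482
washer z 0.022 794
[np.float64(279.7142614135034), np.float64(127.92421716491907)]
stripe 140 21.705984
mark 95 21.340727
```

View pics/w22.png

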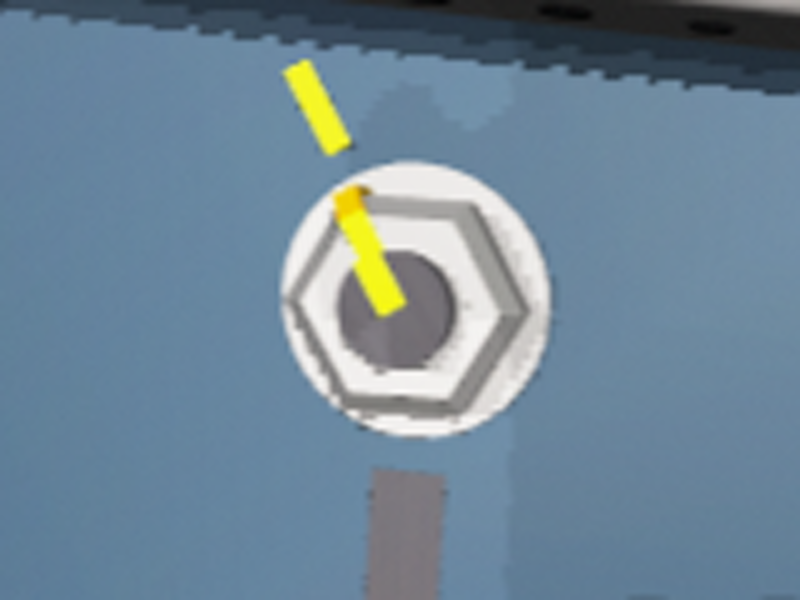

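The stripe lines up with the mark (stripe 21.7°, hexagon 21.9°, mark 21.3–21.9°). Handing in.

```bash
python3 -c "
from station import bot; print(bot.hand_in())"
```

```text
the job is handed in; nothing more can be done
None
```

The nut is tightened fully home and the wrench is back flat on the green mat, same side up. I handed the job in at about 32 s of the 64 s allowed.

**Tightening:** I gripped the wrench by its red bar and turned the nut in two clockwise strokes, lifting and reseating the wrench once between them. On the second stroke the twisting moment rose from about 0.1 to 1.2 N m while the stripe stopped moving, so the nut was against its stop.

**Last checks:**
- **Nut:** in a final clear wrist picture, line fits put the stripe at 21.7° and the yellow mark at 21.3°. The nut's hexagon read 21.9° (mod 60°), so all agree within measurement noise.
- **Readings that disagreed:** while the ring partly covered the nut, stripe readings scattered from about 19° to 24°. In the final picture, a rougher estimate from the stripe's centre gave 22.8°.
- **Wrench:** it was lowered until it touched the mat and then released. The picture shows it inside the mat's edges, about 12 mm from where it started.
- **Everything else:** nothing else looks moved in the scene picture. I judged this by eye and did not measure it.

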